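# Eject the stuck sample tray with the release pin

## Task

The sample tray of the white tray unit is locked shut. Take the orange-handled release pin from its stand, reach with it through the slot in the top of the unit, feel for the window in the ledge inside and gently press the spring catch beneath it until the tray springs out, never pressing the pin or the gripper on the unit with more than 25 N. Then put the pin back upright in its stand, fully down on its collar, leave the tray out, and leave everything else where it is.

Things in the scene. Friction and masses are not known exactly. Their poses are not given: they have to be found in the camera images.
- unit: white sample tray unit, a fixed box 130 (x, depth) x 150 (y, width) x 90 mm (z), origin at the centre of its underside on the worktop; its tray front is the grey face towards -x. Free space is needed only 40 mm in front of it, where the tray comes out.
- slot (a point): centre of the access slot, in the plane of the top face of the unit (90 mm above the worktop), axes as unit. The slot runs vertically through the lid (12 mm thick), has a dark surround, and is 10 mm wide (x) and 37 mm long (y).
- ledge (a point): point 30 mm straight below slot, at the height of the top of a level, rigid black ledge, hidden, that lies under the whole slot. The ledge has one window, 11 mm long in y and wider than the slot in x. The window's centre lies anywhere from -13 to +13 mm in y from this point, different each time: it must be found by feel.
- catch_level (a point): point 35 mm straight below slot, at the height of the hidden flat black pad of the spring catch, which fills the ledge's window 5 mm below the ledge (its y is the window's, not this point's). The pad moves straight down: 4 N to start, 1 N more each mm; the tray is let go after about 6 mm (10 N); rigid stop at 9 mm (13 N).
- tray_body (a joint): how far the tray has come out of the unit, m: 0 shut and caught, 0.040 fully sprung out towards the unit's -x. It springs out by itself in under a second once the catch lets go and stays out.
- tray_front (a point): centre of the outer face of the grey tray front (132 mm wide, 42 mm high, flush, with no handle), moves with the tray
- pin: release pin, loose, 40 g, stands upright in its stand at the start. Origin at the tip, z up along the pin. Steel shaft 5 mm in diameter with a rounded tip from z = 0 to 60 mm, steel collar 18 mm in diameter from 60 to 65 mm, orange handle with black ribs, 14 x 14 mm square (flats across x and y), from 65 to 112 mm.
- pin_tip (a point): tip of the release pin (its origin), axes as the pin
- pin_collar (a point): centre of the underside of the pin's collar, 60 mm above the tip
- stand: fixed aluminium pin stand, block 52 x 52 x 68 mm, origin at the centre of its underside on the worktop; one vertical through hole 9 mm in diameter at its centre
- stand_hole0 (a point): centre of the mouth of the stand's hole, 68 mm above the worktop. With the pin home its collar rests on the block here.
- tip_box: bystander: blue pipette tip box with clear lid, 90 x 122 x 68 mm, origin under its centre; leave alone
- timer: bystander: small white bench timer, 62 x 66 x 18 mm, origin under its centre; leave alone
- stapler: bystander: red stapler, 34 x 125 x 50 mm, origin under its centre; leave alone
- beaker: bystander: glass beaker, 52 mm in diameter, 68 mm high, origin under its centre; leave alone
Not all that is in view belongs to the job. There is more than one size of the pin; the one meant has the size given above.

How it is judged (in metres and radians):
On the way:
1. the tray is let go while the pin's tip is inside the slot, at least 25 mm below the top of the unit (z of pin_tip in the frame of slot below -0.025 m and x of pin_tip in the frame of slot between -0.012 and 0.012 m and y of pin_tip in the frame of slot between -0.022 and 0.022 m and value of joint tray_body above 0.008 m), for 0.02 s.
At the end, for the whole second after the job is handed in: the tray stands out by more than 30 mm and is at rest; the pin stands upright (within 0.12 rad) in its stand, collar within 5 mm of the mouth of the hole, released and at rest (value of joint tray_body above 0.03 m and velocity of joint tray_body below 0.01 m/s and distance between pin_collar and stand_hole0 below 0.005 m and angle between pin's own z axis and vertical below 0.12 rad and linear speed of pin below 0.02 m/s); the robot touches nothing.
It fails at once if the pin is pressed on the unit with more than 25 N (contact force between pin and unit above 25 N).
It fails at once if the gripper or arm is pressed on the unit with more than 25 N (contact force between the arm and unit above 25 N).
It fails at once if the fingers are pressed on the unit with more than 25 N (contact force between the fingers and unit above 25 N).
It fails at once if a bystander (tip box, timer, stapler, beaker) is moved more than 20 mm (distance of any of tip_box, timer, stapler, beaker from where it was at the start of the episode above 0.02 m).
It also fails if it takes over 58 s, if anything falls off the work surface, if the arm or the gripper's body presses on something with over 40 N, if the wrist force passes 120 N, or if a joint passes its speed limit or range.

## Robot

A 7-joint arm with a two-finger parallel gripper is mounted at the origin on a cart in front of the work surface, level with it; the furniture and walls round the work are solid. World frame = base frame: x ahead of the robot, y to its left, z up, the work surface at z = 0. Lengths are in m, angles in degrees, forces in N, time in s.
With the tool pointing down it reaches from about 0.425 to 0.875 m from the base axis. Payload 4.7 kg.
Tool frame: the origin (TCP) lies between the finger pads; the fingertips stand 8 mm ahead of it and the grasp point (between the pads) lies 11 mm behind it (env.tip_extent is the distance from the TCP to the fingertips, in m); z points along the fingers, y is the line along which they close (so a half turn about z gives the same grasp; the last joint's range is limited). The gripper opens to 87 mm and grips with 3 to 60 N. Pads are 19 mm wide; open, the fingers measure 117 mm over their backs; the gripper's body (75 mm by 190 mm) begins 51 mm behind the grasp point.
Start: joints at [69.849, 18.392, -4.016, 83.108, 1.295, 78.541, -3.26], TCP at [0.232, -0.607, 0.205] pointing down, gripper open.
Joint ranges: [-163.93, 163.93], [-17.29, 119.83], [-79.2, 71.16], [3.27, 140.29], [-89.18, 269.18], [5.43, 117.66], [-154.24, 154.24]. Speed limits (degrees/s): [147.25, 147.25, 180, 180, 180, 180, 180].

## Interface

Orientations are given as [roll, pitch, yaw] about the fixed x, y, z axes, in that order (R = Rz(yaw) Ry(pitch) Rx(roll)).
In Python, from cell import sensors, vision, workorder, env gives the robot as it stands.
- The arm moves only by the tool drive_tool, never from a script. Its argument "moves" is a list of rows, each an object of numbers: "x", "y", "z": the shift along the tool's x, y, z in mm; "rx", "ry", "rz": the turn, a rotation vector about the tool's x, y, z in rad; "fingers": the closure, from -1 (fully open) to 1 (shut). In form: [{"x": .., "y": .., "z": .., "rx": .., "ry": .., "rz": .., "fingers": ..}, ...]. A call has 1 to 20 rows; each row is the pose to reach, as a shift and turn from the pose commanded when the call began, along the tool's axes at that moment; what a row does not reach only later rows make up. A row lasts 1/8 s, in which the tool goes at most 62.5 mm and 10.7 degrees, less where a joint would pass 70% of its speed; a pose out of reach is approached as far as the arm can. A call with a gripper value outside its range is refused whole. The fingers move at their own pace and stop on an object; "force" is the grip in N (left out, the last holds). Time passes only in rows, so rows that repeat a pose let the fingers close. It gives the time, the measured TCP pose, the force, the opening and the grip force at its end, in the units of the state.
- sensors.get_obs(): the state, without advancing time (a new reading comes with each control period).
- vision.read_camera(name): name is "scene" or "top"; returns a dict with "image" (480x640x3 uint8, red, green, blue), "fx", "fy", "cx", "cy" (pixels), "k1" (the pictures are not rectified: a ray, as slopes to the right and down, at radius r is drawn at 1 + k1 r^2 times it, then the intrinsics apply), "R" (3x3) and "t" (3): a world point X has camera coordinates R X + t. Camera axes: x right, y down, z forward; pixel columns grow to the right and rows downward; lengths in m; the calibration is good to about 2 mm. A picture is of the moment at which its call begins. There is no depth.
- workorder.sign_off(): hands the job in; it is judged then, once.
The state is a dict: "time_s": time; "qpos": joint angles; "joint_velocities": joint speeds; "effort": joint torques, N m; "tool_pos": TCP position; "tool_rot": TCP orientation; "force": force on the tool from outside, world axes, zero at the start; "wrist_torque": the same for the moment, N m; "grip_width": finger opening in m; "grasp_force": force on a finger pad.
Only numpy, scipy, OpenCV 4.12 (cv2) and the standard library are available. Lean on these libraries where they do the work, as an engineer would, in place of code of your own. Each camera call takes 0.05 s, during which the arm holds its last target. There are 200 camera calls.

## Working session

There is one attempt and no reset: what is moved stays moved. The work goes in short steps, Python scripts to look and compute and a tool call to move; the robot and the scene stay as the last step left them, time stands still between calls to the robot, and variables do not carry over. Pictures are saved under pics/ and viewed, at most 10 in all, crops included, and the job is handed in when it is done.

Besides the shell and the picture viewer there is one more tool, called after "Emit:" as a command line: name --argument value ..., lists and objects as JSON in quotes. drive_tool: Moves the arm, as the interface text tells. Its arguments: {"type":"object","properties":{"moves":{"type":"array"},"force":{"type":"number"}},"required":["moves"]}

```bash
mkdir -p pics
cat > h.py <<'E'
import numpy as np, cv2, pickle
from cell import sensors, vision, workorder, env
def snap(n,f):
    c=vision.read_camera(n); cv2.imwrite(f'pics/{f}.png',cv2.cvtColor(c['image'],cv2.COLOR_RGB2BGR)); pickle.dump(c,open(f'pics/{f}.pkl','wb')); return c
def load(f): return pickle.load(open(f'pics/{f}.pkl','rb'))
def proj(c,X):
    p=np.asarray(c['R'])@np.asarray(X,float)+np.asarray(c['t']); s=p[:2]/p[2]; s=s*(1+c['k1']*(s@s)); return np.array([c['fx']*s[0]+c['cx'],c['fy']*s[1]+c['cy']])
def ray(c,u,v):
    d=np.array([(u-c['cx'])/c['fx'],(v-c['cy'])/c['fy']]); s=d.copy()
    for _ in range(20): s=d/(1+c['k1']*(s@s))
    R=np.asarray(c['R']); return -R.T@np.asarray(c['t']), R.T@np.array([*s,1])
def onz(c,u,v,z): o,d=ray(c,u,v); return o+d*(z-o[2])/d[2]
def tri(obs):
    A=np.zeros((3,3));b=np.zeros(3)
    for c,u,v in obs:
        o,d=ray(c,u,v); d/=np.linalg.norm(d); P=np.eye(3)-np.outer(d,d); A+=P;b+=P@o
    X=np.linalg.solve(A,b); return X,[proj(c,X)-[u,v] for c,u,v in obs]
E
python3 - <<'E'
from h import *
for n in('scene','top'):
    c=snap(n,n+'0'); print(n,{k:np.round(c[k],3).tolist() for k in('fx','fy','cx','cy','k1','R','t')})
o=sensors.get_obs();print(o)
E
```

```text
scene {'fx': 491.393, 'fy': 491.393, 'cx': 308.635, 'cy': 235.602, 'k1': -0.068, 'R': [[-0.463, -0.887, 0.012], [-0.527, 0.264, -0.808], [0.713, -0.38, -0.589]], 't': [0.196, 0.403, 0.657]}
top {'fx': 470.028, 'fy': 470.028, 'cx': 317.289, 'cy': 244.126, 'k1': -0.014, 'R': [[-0.01, -1.0, -0.009], [-0.99, 0.011, -0.14], [0.141, 0.008, -0.99]], 't': [-0.057, 0.572, 1.208]}
{'time_s': 0.1, 'qpos': array([69.84810907, 18.43431566, -4.01620871, 83.16721773,  1.29436081,
       78.54073939, -3.26084104]), 'joint_velocities': array([-0.06259526, -0.14611432,  0.02145267, -0.02813461,  0.02973154,
        0.03052068, -0.02366016]), 'effort': array([-9.00422401e-05, -4.92570555e+01, -4.05670311e-01, -3.13401318e+01,
       -6.41868473e-02,  3.94556543e-02,  1.06632754e-04]), 'tool_pos': array([ 0.23229048, -0.60652   ,  0.20388271]), 'tool_rot': array([-1.79902925e+02,  4.58757575e-03,  2.09611481e+01]), 'force': array([ 0.07736248, -0.2827688 , -0.08786411]), 'wrist_torque': array([ 0.03166629, -0.0196174 ,  0.03764043]), 'grasp_force': 0.0, 'grip_width': 0.08735480687919292}
```

View pics/scene0.png

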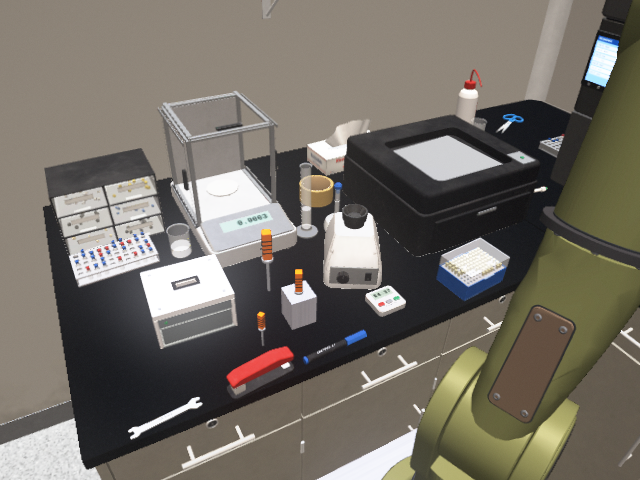

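View pics/top0.png

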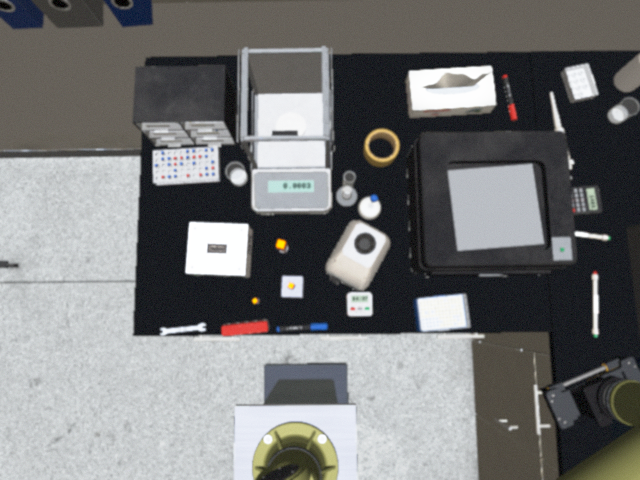

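Three orange-handled pins could be mistaken for each other: a large one at scene (266,246)/top (281,244), the one in the aluminium stand at scene (298,281)/top (291,287), and a small one at scene (261,322)/top (255,300). The one in the stand fits the description. The white unit is at scene (188,300)/top (219,249). I'll check with one close crop.

Run:
```python
from h import *
a=cv2.imread('pics/scene0.png');b=cv2.imread('pics/top0.png')
z=lambda i,x,y,w,h:cv2.resize(i[y:y+h,x:x+w],(400,300),interpolation=cv2.INTER_CUBIC)
cv2.imwrite('pics/c1.png',np.vstack([np.hstack([z(a,250,255,100,75),z(a,138,255,100,75)]),np.hstack([z(b,250,255,80,60),z(b,180,215,80,60)])]))
```

```text
(no output)
```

View pics/c1.png

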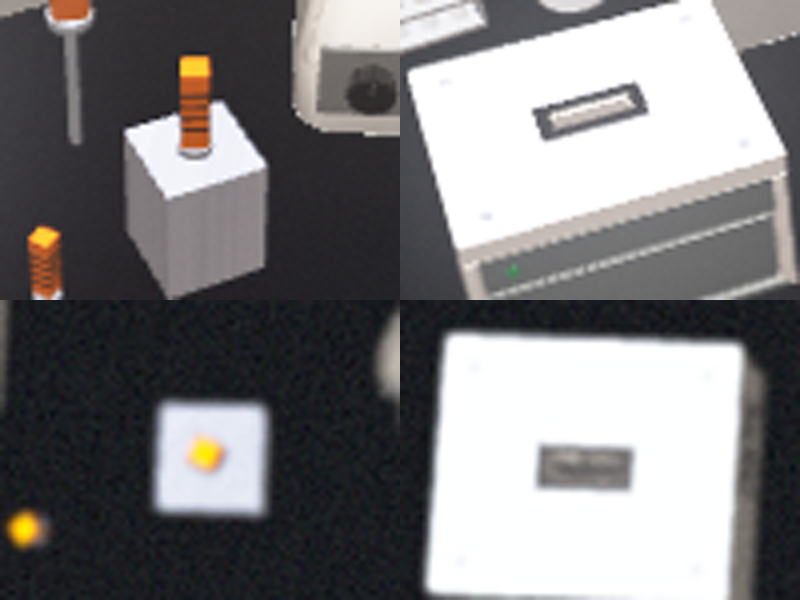

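```bash
cat >> h.py <<'E'
S=lambda x,y,ox=250,oy=255:((x+.5)/4-.5+ox,(y+.5)/4-.5+oy)
T=lambda x,y,ox=250,oy=255:((x+.5)/5-.5+ox,(y+.5)/5-.5+oy)
E
python3 - <<'E'
from h import *
a=load('scene0');b=load('top0');np.set_printoptions(precision=4,suppress=True)
def t(n,s,q):
    X,e=tri([(a,*s),(b,*q)]);print(n,X,np.round(np.array(e).ravel(),1));return X
t('pintop',S(195,67),T(206,154))
P=[t('st',S(*s),T(*q)) for s,q in zip([(170,198),(125,130),(222,101),(267,165)],[(154,211),(160,102),(268,106),(265,215)])]
print('stand',np.mean(P,0))
U=[t('u',S(*s,138,255),T(*q,180,215)) for s,q in zip([(60,250),(8,72),(308,0),(384,158)],[(27,294),(45,33),(344,44),(330,302)])]
print('unit',np.mean(U,0),[np.degrees(np.arctan2(*(U[j]-U[i])[1::-1])) for i,j in((0,1),(3,2),(3,0),(2,1))])
L=[t('slot',S(*s,138,255),T(*q,180,215)) for s,q in zip([(146,138),(134,110),(236,84),(248,106)],[(136,187),(139,145),(233,149),(232,191)])]
print('slot',np.mean(L,0)); d=L[0]+L[1]-L[2]-L[3];print(np.degrees(np.arctan2(d[1],d[0])))
for n,c,f,pts in(('s',a,S,[(180,76),(210,80),(209,58),(181,57)]),('t',b,T,[(203,135),(225,150),(208,172),(187,160)])):
    X=[onz(c,*f(*p),.12) for p in pts]; print(n,X,[np.degrees(np.arctan2(*(X[i]-X[i-1])[1::-1])) for i in range(4)])
E
```

```text
pintop [0.459  0.0031 0.1183] [ 0.6  0.1 -0.4 -0.2]
st [0.432  0.0315 0.0702] [-0.3 -0.   0.2  0.1]
st [0.4879 0.0287 0.0664] [-0.3 -0.   0.2  0.1]
st [ 0.4863 -0.0255  0.0648] [ 0.5  0.1 -0.4 -0.2]
st [ 0.431  -0.0226  0.0687] [ 1.3  0.1 -0.8 -0.5]
stand [0.4593 0.003  0.0675]
u [0.4931 0.2724 0.09  ] [-0. -0.  0.  0.]
u [0.6279 0.2672 0.0874] [-0.3 -0.   0.2  0.1]
u [0.6218 0.1146 0.0824] [ 0.4  0.1 -0.3 -0.1]
u [0.4888 0.1212 0.0853] [ 1.2  0.1 -0.8 -0.4]
unit [0.5579 0.1939 0.0863] [np.float64(-2.2002227987440977), np.float64(-2.846747394563435), np.float64(88.37806575779537), np.float64(87.70218686802929)]
slot [0.5474 0.2187 0.0899] [ 0.3  0.  -0.2 -0.1]
slot [0.5692 0.2182 0.0897] [ 0.5  0.1 -0.4 -0.1]
slot [0.5664 0.1694 0.0894] [ 0.2  0.  -0.2 -0.1]
slot [0.5446 0.1694 0.0924] [ 0.5  0.1 -0.3 -0.1]
slot [0.5569 0.1939 0.0904]
86.78808848609737
s [array([0.4553, 0.0139, 0.12  ]), array([0.4466, 0.0029, 0.12  ]), array([ 0.4608, -0.0038,  0.12  ]), array([0.4673, 0.0075, 0.12  ])] [np.float64(151.79239174269225), np.float64(-128.25245147871811), np.float64(-25.245192560092395), np.float64(60.14079926190931)]
t [array([0.4677, 0.0035, 0.12  ]), array([ 0.4602, -0.0073,  0.12  ]), array([0.4495, 0.0011, 0.12  ]), array([0.4555, 0.0114, 0.12  ])] [np.float64(-32.92631453380142), np.float64(-124.69152652703072), np.float64(141.88862102792532), np.float64(59.86883477411079)]
```

Run:
```python
from h import *
a=load('scene0');b=load('top0');np.set_printoptions(precision=3,suppress=True)
for n,s,q in(('bigpin top',(267,231),(281.5,242)),('small pin',(262,314),(255,299.5)),('printer FL',(420,203),(410,273)),('printer FR',(538,158),(573,262)),('scope top',(355,210),(366,241)),('scope left',(330,235),(355,222)),('balance post',(272,122),(330,137))):
    X,e=tri([(a,*s),(b,*q)]);print(n,X,np.round(np.ravel(e),1))
o=sensors.get_obs();p=o['tool_pos']
from scipy.spatial.transform import Rotation as Ro
R=Ro.from_euler('xyz',o['tool_rot'],degrees=True).as_matrix()
for w in((.40,-.30,.30),(.46,-.1,.30),(.459,.003,.2)):print(w,(R.T@(np.array(w)-p)*1000).round(0))
```

```text
bigpin top [0.562 0.022 0.151] [-0.2 -0.   0.1  0.1]
small pin [0.425 0.095 0.079] [-0.4 -0.1  0.3  0.1]
printer FL [ 0.48  -0.282  0.177] [-1.  -0.   0.7  0.5]
printer FR [ 0.502 -0.658  0.187] [ 0.3 -0.  -0.3 -0.2]
scope top [ 0.564 -0.183  0.139] [ 0.1  0.  -0.1 -0. ]
scope left [ 0.631 -0.165  0.036] [ 0.2  0.  -0.1 -0.1]
balance post [ 0.781 -0.094  0.272] [ 1.1  0.2 -1.  -0.5]
(0.4, -0.3, 0.3) [ 266. -226.  -96.]
(0.46, -0.1, 0.3) [ 394. -392.  -95.]
(0.459, 0.003, 0.2) [ 430. -488.    5.]
```

Emit:
drive_tool --moves '[{"z": -60,"fingers": -1},{"x": 60,"y": -50,"z": -96,"fingers": -1},{"x": 110,"y": -95,"z": -96,"fingers": -1},{"x": 155,"y": -135,"z": -96,"fingers": -1},{"x": 200,"y": -175,"z": -96,"fingers": -1},{"x": 240,"y": -210,"z": -96,"fingers": -1},{"x": 275,"y": -250,"z": -96,"rz": -0.1,"fingers": -1},{"x": 310,"y": -290,"z": -96,"rz": -0.25,"fingers": -1},{"x": 345,"y": -335,"z": -96,"rz": -0.4,"fingers": -1},{"x": 375,"y": -380,"z": -96,"rz": -0.55,"fingers": -1},{"x": 400,"y": -425,"z": -96,"rz": -0.68,"fingers": -1},{"x": 420,"y": -465,"z": -80,"rz": -0.68,"fingers": -1},{"x": 430,"y": -488,"z": -40,"rz": -0.68,"fingers": -1},{"x": 430,"y": -488,"z": 5,"rz": -0.68,"fingers": -1},{"x": 430,"y": -488,"z": 5,"rz": -0.68,"fingers": -1},{"x": 430,"y": -488,"z": 5,"rz": -0.68,"fingers": -1}]'

```text
invalid input at $.moves[0]: expected keys x, y, z, rx, ry, rz, fingers
```

Emit:
drive_tool --moves '[{"x": 0,"y": 0,"z": -60,"rx": 0,"ry": 0,"rz": 0,"fingers": -1},{"x": 60,"y": -50,"z": -96,"rx": 0,"ry": 0,"rz": 0,"fingers": -1},{"x": 110,"y": -95,"z": -96,"rx": 0,"ry": 0,"rz": 0,"fingers": -1},{"x": 155,"y": -135,"z": -96,"rx": 0,"ry": 0,"rz": 0,"fingers": -1},{"x": 200,"y": -175,"z": -96,"rx": 0,"ry": 0,"rz": 0,"fingers": -1},{"x": 240,"y": -210,"z": -96,"rx": 0,"ry": 0,"rz": 0,"fingers": -1},{"x": 275,"y": -250,"z": -96,"rx": 0,"ry": 0,"rz": -0.1,"fingers": -1},{"x": 310,"y": -290,"z": -96,"rx": 0,"ry": 0,"rz": -0.25,"fingers": -1},{"x": 345,"y": -335,"z": -96,"rx": 0,"ry": 0,"rz": -0.4,"fingers": -1},{"x": 375,"y": -380,"z": -96,"rx": 0,"ry": 0,"rz": -0.55,"fingers": -1},{"x": 400,"y": -425,"z": -96,"rx": 0,"ry": 0,"rz": -0.68,"fingers": -1},{"x": 420,"y": -465,"z": -80,"rx": 0,"ry": 0,"rz": -0.68,"fingers": -1},{"x": 430,"y": -488,"z": -40,"rx": 0,"ry": 0,"rz": -0.68,"fingers": -1},{"x": 430,"y": -488,"z": 5,"rx": 0,"ry": 0,"rz": -0.68,"fingers": -1},{"x": 430,"y": -488,"z": 5,"rx": 0,"ry": 0,"rz": -0.68,"fingers": -1},{"x": 430,"y": -488,"z": 5,"rx": 0,"ry": 0,"rz": -0.68,"fingers": -1}]'

```text
time_s: 2.1
tool_pos: [0.4603, 0.0021, 0.2013]
tool_rot: [179.9, -0.0, 59.9]
force: [1.0, -0.4, 0.9]
grip_width: 0.0868
grasp_force: 0.0
```

Emit:
drive_tool --moves '[{"x": 0,"y": -1,"z": 40,"rx": 0,"ry": 0,"rz": 0,"fingers": -1},{"x": 0,"y": -1,"z": 80,"rx": 0,"ry": 0,"rz": 0,"fingers": -1},{"x": 0,"y": -1,"z": 105,"rx": 0,"ry": 0,"rz": 0,"fingers": -1},{"x": 0,"y": -1,"z": 112,"rx": 0,"ry": 0,"rz": 0,"fingers": -1},{"x": 0,"y": -1,"z": 112,"rx": 0,"ry": 0,"rz": 0,"fingers": -1}]'

```text
time_s: 2.72
tool_pos: [0.4599, 0.0027, 0.0892]
tool_rot: [179.9, -0.1, 59.9]
force: [0.6, 0.1, 0.2]
grip_width: 0.0872
grasp_force: 0.0
```

Run:
```python
from h import *
c=snap('scene','s1');d=snap('top','t1')
z=lambda c,x,y,w,h:cv2.resize(cv2.cvtColor(c['image'],4)[y:y+h,x:x+w],(400,400),interpolation=cv2.INTER_CUBIC)
cv2.imwrite('pics/c2.png',np.hstack([z(c,238,215,120,120),z(d,250,245,80,80)]))
```

```text
(no output)
```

View pics/c2.png

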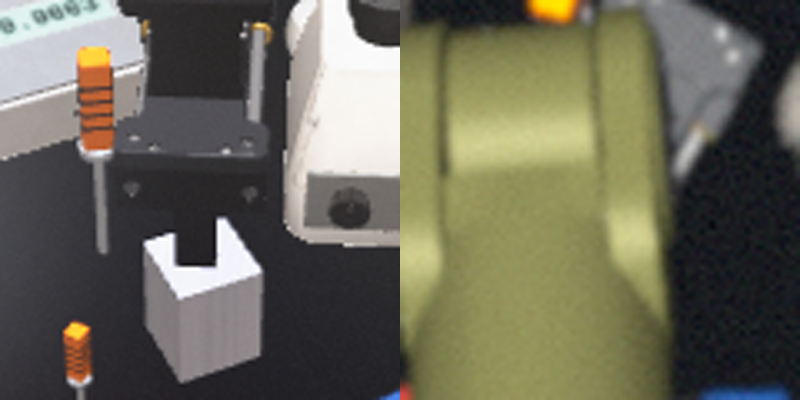

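The near finger, at scene (297,285), hides the pin, which sits between the fingers. The large pin is clear of the gripper. Closing now with a moderate grip.

Emit:
drive_tool --moves '[{"x": 0,"y": 0,"z": 0,"rx": 0,"ry": 0,"rz": 0,"fingers": 1},{"x": 0,"y": 0,"z": 0,"rx": 0,"ry": 0,"rz": 0,"fingers": 1},{"x": 0,"y": 0,"z": 0,"rx": 0,"ry": 0,"rz": 0,"fingers": 1},{"x": 0,"y": 0,"z": 0,"rx": 0,"ry": 0,"rz": 0,"fingers": 1},{"x": 0,"y": 0,"z": 0,"rx": 0,"ry": 0,"rz": 0,"fingers": 1},{"x": 0,"y": 0,"z": 0,"rx": 0,"ry": 0,"rz": 0,"fingers": 1},{"x": 0,"y": 0,"z": 0,"rx": 0,"ry": 0,"rz": 0,"fingers": 1},{"x": 0,"y": 0,"z": 0,"rx": 0,"ry": 0,"rz": 0,"fingers": 1}]' --force 30

```text
time_s: 3.82
tool_pos: [0.4586, 0.003, 0.0878]
tool_rot: [180.0, 0.0, 59.9]
force: [-0.9, 0.3, 0.1]
grip_width: 0.0151
grasp_force: 0.1
```

Emit:
drive_tool --moves '[{"x": 0,"y": 0,"z": 0,"rx": 0,"ry": 0,"rz": 0,"fingers": 1},{"x": 0,"y": 0,"z": 0,"rx": 0,"ry": 0,"rz": 0,"fingers": 1},{"x": 0,"y": 0,"z": 0,"rx": 0,"ry": 0,"rz": 0,"fingers": 1}]' --force 30

```text
time_s: 4.2
tool_pos: [0.4586, 0.003, 0.0878]
tool_rot: [180.0, 0.0, 59.9]
force: [0.0, -0.2, -0.2]
grip_width: 0.0136
grasp_force: 30.0
```

Emit:
drive_tool --moves '[{"x": 0,"y": 0,"z": -20,"rx": 0,"ry": 0,"rz": 0,"fingers": 1},{"x": 0,"y": 0,"z": -50,"rx": 0,"ry": 0,"rz": 0,"fingers": 1},{"x": 0,"y": 0,"z": -80,"rx": 0,"ry": 0,"rz": 0,"fingers": 1},{"x": 0,"y": 0,"z": -105,"rx": 0,"ry": 0,"rz": 0,"fingers": 1},{"x": 30,"y": 0,"z": -105,"rx": 0,"ry": 0,"rz": 0,"fingers": 1},{"x": 70,"y": -3,"z": -105,"rx": 0,"ry": 0,"rz": 0,"fingers": 1},{"x": 110,"y": -5,"z": -105,"rx": 0,"ry": 0,"rz": 0,"fingers": 1},{"x": 150,"y": -7,"z": -105,"rx": 0,"ry": 0,"rz": 0,"fingers": 1},{"x": 185,"y": -9,"z": -105,"rx": 0,"ry": 0,"rz": 0,"fingers": 1},{"x": 205,"y": -10,"z": -105,"rx": 0,"ry": 0,"rz": 0,"fingers": 1},{"x": 215,"y": -10,"z": -105,"rx": 0,"ry": 0,"rz": 0,"fingers": 1},{"x": 215,"y": -10,"z": -105,"rx": 0,"ry": 0,"rz": 0,"fingers": 1}]'

```text
time_s: 5.7
tool_pos: [0.5576, 0.1941, 0.1926]
tool_rot: [-180.0, 0.0, 60.0]
force: [0.3, -0.9, -0.6]
grip_width: 0.0137
grasp_force: 30.0
```

Run:
```python
from h import *
c=snap('scene','s2');d=snap('top','t2')
z=lambda c,x,y,w,h:cv2.resize(cv2.cvtColor(c['image'],4)[y:y+h,x:x+w],(400,600),interpolation=cv2.INTER_CUBIC)
cv2.imwrite('pics/c3.png',np.hstack([z(c,152,225,66,99),z(d,180,195,80,120)]))
o=sensors.get_obs();print(o['tool_pos'],o['tool_rot'],o['grip_width'],o['force'])
```

```text
[0.55757274 0.19297978 0.19268787] [1.79987546e+02 6.16786485e-02 5.98648721e+01] 0.013146378357651768 [ 0.22376864 -0.39419061 -0.13142263]
```

View pics/c3.png

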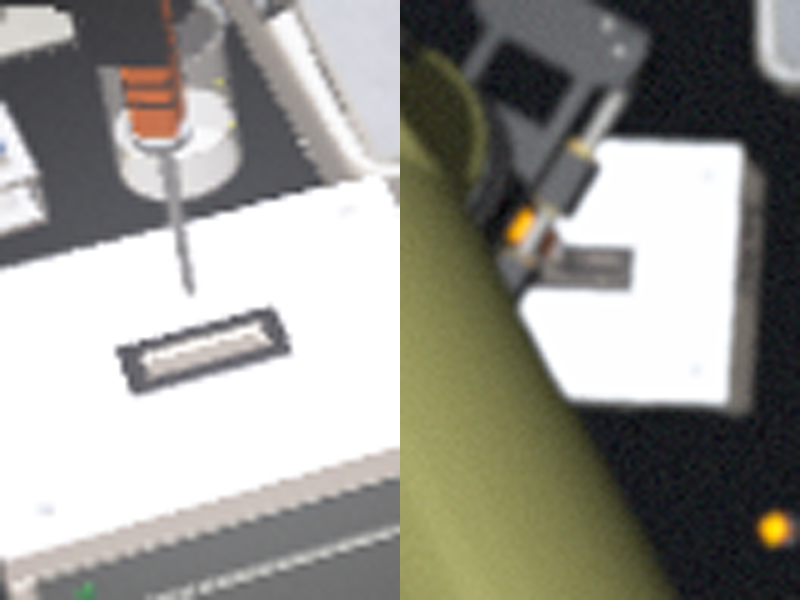

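Run:
```python
from h import *
c=load('s2');np.set_printoptions(precision=4,suppress=True)
k=400/66
P=lambda x,y:((x+.5)/k-.5+152,(y+.5)/k-.5+225)
Q=lambda X:(proj(c,X)-[152,225]+.5)*k-.5
print('pred tip',Q([.5575,.1935,.1135]),'collar',Q([.5575,.1935,.1728]))
print('tip',onz(c,*P(190,293),.1135),'collar',onz(c,*P(161,143),.1728))
L=[onz(c,*P(*p),.09) for p in((117,348),(270,308),(292,350),(135,392))]
print(L,np.mean(L,0))
L=[onz(c,*P(*p),.09) for p in((138,362),(137,349),(262,318),(276,333))];print('inner',L)
u=1/np.array([1]);
for yw in(-2.6,):
  r=np.radians(yw)
  for sx,sy in((-.005,.0185),(.005,.0185),(.005,-.0185),(-.005,-.0185)):
    print('inner pred',Q([.557+sx*np.cos(r)-sy*np.sin(r),.194+sx*np.sin(r)+sy*np.cos(r),.09]))
```

```text
pred tip [198.1677 290.0347] collar [170.6862 137.3274]
tip [0.5573 0.1962 0.1135] collar [0.5561 0.1968 0.1728]
[array([0.57  , 0.2193, 0.09  ]), array([0.5671, 0.1706, 0.09  ]), array([0.5446, 0.1704, 0.09  ]), array([0.5474, 0.2197, 0.09  ])] [0.5573 0.195  0.09  ]
inner [array([0.5606, 0.2152, 0.09  ]), array([0.5667, 0.2138, 0.09  ]), array([0.5636, 0.1743, 0.09  ]), array([0.5546, 0.1725, 0.09  ])]
inner pred [152.5121 374.6394]
inner pred [145.3033 354.9576]
inner pred [261.3392 323.3904]
inner pred [269.3733 342.58  ]
```

Emit:
drive_tool --moves '[{"x": 0,"y": 0,"z": 10,"rx": 0,"ry": 0,"rz": 0,"fingers": 1},{"x": 0,"y": 0,"z": 18,"rx": 0,"ry": 0,"rz": 0,"fingers": 1},{"x": 0,"y": 0,"z": 21,"rx": 0,"ry": 0,"rz": 0,"fingers": 1},{"x": 0,"y": 0,"z": 23,"rx": 0,"ry": 0,"rz": 0,"fingers": 1},{"x": 0,"y": 0,"z": 24,"rx": 0,"ry": 0,"rz": 0,"fingers": 1},{"x": 0,"y": 0,"z": 25,"rx": 0,"ry": 0,"rz": 0,"fingers": 1},{"x": 0,"y": 0,"z": 25,"rx": 0,"ry": 0,"rz": 0,"fingers": 1}]'

```text
time_s: 6.68
tool_pos: [0.5577, 0.1941, 0.1679]
tool_rot: [180.0, 0.0, 59.9]
force: [0.7, -0.3, -0.0]
grip_width: 0.0138
grasp_force: 30.0
```

Emit:
drive_tool --moves '[{"x": 0,"y": 0,"z": 1,"rx": 0,"ry": 0,"rz": 0,"fingers": 1},{"x": 0,"y": 0,"z": 2,"rx": 0,"ry": 0,"rz": 0,"fingers": 1},{"x": 0,"y": 0,"z": 2,"rx": 0,"ry": 0,"rz": 0,"fingers": 1}]'

```text
time_s: 7.05
tool_pos: [0.5576, 0.194, 0.1657]
tool_rot: [-180.0, 0.0, 59.9]
force: [-0.4, -0.2, -0.5]
grip_width: 0.0138
grasp_force: 30.0
```

Emit:
drive_tool --moves '[{"x": 0,"y": 0,"z": 1,"rx": 0,"ry": 0,"rz": 0,"fingers": 1},{"x": 0,"y": 0,"z": 2,"rx": 0,"ry": 0,"rz": 0,"fingers": 1},{"x": 0,"y": 0,"z": 2,"rx": 0,"ry": 0,"rz": 0,"fingers": 1}]'

```text
time_s: 7.42
tool_pos: [0.5576, 0.194, 0.1637]
tool_rot: [-180.0, 0.0, 59.9]
force: [0.0, -0.1, -0.6]
grip_width: 0.0138
grasp_force: 30.0
```

Run:
```python
from h import *
c=snap('scene','s3')
z=lambda c,x,y,w,h:cv2.resize(cv2.cvtColor(c['image'],4)[y:y+h,x:x+w],(600,600),interpolation=cv2.INTER_CUBIC)
cv2.imwrite('pics/c4.png',z(c,155,245,60,60))
```

```text
(no output)
```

View pics/c4.png

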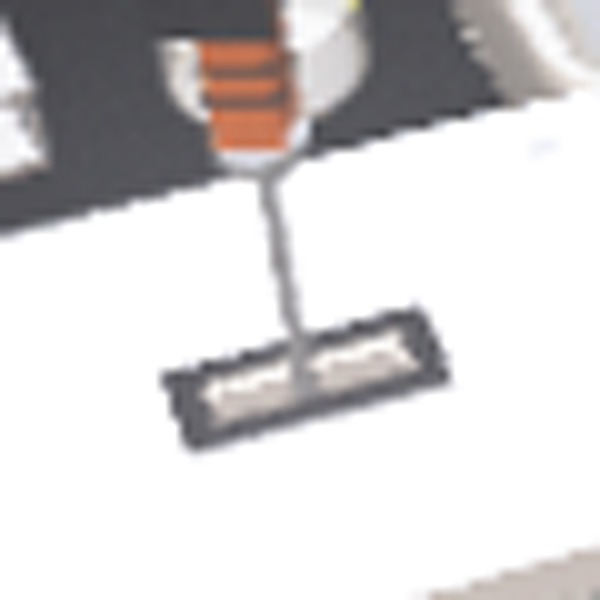

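The pin tip shows in the slot at scene ≈(185,283), near its centre and clear of the sides. Lowering it towards the ledge.

Emit:
drive_tool --moves '[{"x": 0,"y": 0,"z": 6,"rx": 0,"ry": 0,"rz": 0,"fingers": 1},{"x": 0,"y": 0,"z": 12,"rx": 0,"ry": 0,"rz": 0,"fingers": 1},{"x": 0,"y": 0,"z": 17,"rx": 0,"ry": 0,"rz": 0,"fingers": 1},{"x": 0,"y": 0,"z": 20,"rx": 0,"ry": 0,"rz": 0,"fingers": 1},{"x": 0,"y": 0,"z": 21.5,"rx": 0,"ry": 0,"rz": 0,"fingers": 1},{"x": 0,"y": 0,"z": 21.5,"rx": 0,"ry": 0,"rz": 0,"fingers": 1}]'

```text
time_s: 8.22
tool_pos: [0.5577, 0.1941, 0.1423]
tool_rot: [-180.0, 0.0, 59.9]
force: [-0.3, 0.4, -0.5]
grip_width: 0.0136
grasp_force: 30.0
```

Emit:
drive_tool --moves '[{"x": 0,"y": 0,"z": 0.5,"rx": 0,"ry": 0,"rz": 0,"fingers": 1},{"x": 0,"y": 0,"z": 1,"rx": 0,"ry": 0,"rz": 0,"fingers": 1},{"x": 0,"y": 0,"z": 1,"rx": 0,"ry": 0,"rz": 0,"fingers": 1}]'

```text
time_s: 8.6
tool_pos: [0.5577, 0.1941, 0.1413]
tool_rot: [180.0, 0.0, 59.9]
force: [0.2, 0.6, -0.5]
grip_width: 0.0141
grasp_force: 30.0
```

Emit:
drive_tool --moves '[{"x": 0,"y": 0,"z": 0.5,"rx": 0,"ry": 0,"rz": 0,"fingers": 1},{"x": 0,"y": 0,"z": 1,"rx": 0,"ry": 0,"rz": 0,"fingers": 1},{"x": 0,"y": 0,"z": 1,"rx": 0,"ry": 0,"rz": 0,"fingers": 1}]'

```text
time_s: 8.98
tool_pos: [0.5576, 0.194, 0.1402]
tool_rot: [-180.0, 0.0, 59.9]
force: [-0.4, -0.0, -0.2]
grip_width: 0.0135
grasp_force: 30.0
```

Emit:
drive_tool --moves '[{"x": 0,"y": 0,"z": 0.5,"rx": 0,"ry": 0,"rz": 0,"fingers": 1},{"x": 0,"y": 0,"z": 0.5,"rx": 0,"ry": 0,"rz": 0,"fingers": 1}]'

```text
time_s: 9.22
tool_pos: [0.5577, 0.194, 0.1398]
tool_rot: [180.0, 0.0, 59.9]
force: [-0.2, 0.2, -0.9]
grip_width: 0.0138
grasp_force: 30.0
```

Emit:
drive_tool --moves '[{"x": 0,"y": 0,"z": 0.5,"rx": 0,"ry": 0,"rz": 0,"fingers": 1},{"x": 0,"y": 0,"z": 0.5,"rx": 0,"ry": 0,"rz": 0,"fingers": 1}]'

```text
time_s: 9.48
tool_pos: [0.5579, 0.1941, 0.1395]
tool_rot: [180.0, -0.0, 59.9]
force: [-0.0, 0.5, 0.8]
grip_width: 0.0138
grasp_force: 30.0
```

Emit:
drive_tool --moves '[{"x": 0,"y": 0,"z": 0.5,"rx": 0,"ry": 0,"rz": 0,"fingers": 1},{"x": 0,"y": 0,"z": 0.5,"rx": 0,"ry": 0,"rz": 0,"fingers": 1}]'

```text
time_s: 9.72
tool_pos: [0.558, 0.1942, 0.1393]
tool_rot: [180.0, -0.0, 59.9]
force: [0.3, 0.4, 2.9]
grip_width: 0.0137
grasp_force: 30.0
```

Contact is at tip height ≈60 mm, which is the ledge. Sliding lightly towards unit −y to look for the window.

Emit:
drive_tool --moves '[{"x": -1,"y": 0.5,"z": 0,"rx": 0,"ry": 0,"rz": 0,"fingers": 1},{"x": -2,"y": 1,"z": 0,"rx": 0,"ry": 0,"rz": 0,"fingers": 1},{"x": -3,"y": 1.5,"z": 0,"rx": 0,"ry": 0,"rz": 0,"fingers": 1},{"x": -3,"y": 1.5,"z": 0,"rx": 0,"ry": 0,"rz": 0,"fingers": 1}]'

```text
time_s: 10.22
tool_pos: [0.5575, 0.1915, 0.1391]
tool_rot: [-180.0, -0.1, 59.9]
force: [-0.6, 3.0, 4.5]
grip_width: 0.0139
grasp_force: 30.1
```

Emit:
drive_tool --moves '[{"x": -1,"y": 0.5,"z": 0,"rx": 0,"ry": 0,"rz": 0,"fingers": 1},{"x": -2,"y": 1,"z": 0,"rx": 0,"ry": 0,"rz": 0,"fingers": 1},{"x": -3,"y": 1.5,"z": 0,"rx": 0,"ry": 0,"rz": 0,"fingers": 1},{"x": -3,"y": 1.5,"z": 0,"rx": 0,"ry": 0,"rz": 0,"fingers": 1}]'

```text
time_s: 10.72
tool_pos: [0.5575, 0.1875, 0.139]
tool_rot: [180.0, -0.0, 59.9]
force: [-1.6, 3.4, 5.4]
grip_width: 0.0135
grasp_force: 30.1
```

Emit:
drive_tool --moves '[{"x": -1,"y": 0.5,"z": -0.3,"rx": 0,"ry": 0,"rz": 0,"fingers": 1},{"x": -2,"y": 1,"z": -0.3,"rx": 0,"ry": 0,"rz": 0,"fingers": 1},{"x": -3,"y": 1.5,"z": -0.3,"rx": 0,"ry": 0,"rz": 0,"fingers": 1},{"x": -3,"y": 1.5,"z": -0.3,"rx": 0,"ry": 0,"rz": 0,"fingers": 1}]'

```text
time_s: 11.22
tool_pos: [0.557, 0.1836, 0.1389]
tool_rot: [-180.0, 0.0, 59.9]
force: [-0.6, 2.1, 3.1]
grip_width: 0.0135
grasp_force: 30.0
```

Emit:
drive_tool --moves '[{"x": -1,"y": 0.5,"z": 0,"rx": 0,"ry": 0,"rz": 0,"fingers": 1},{"x": -2,"y": 1,"z": 0,"rx": 0,"ry": 0,"rz": 0,"fingers": 1},{"x": -3,"y": 1.5,"z": 0,"rx": 0,"ry": 0,"rz": 0,"fingers": 1},{"x": -3,"y": 1.5,"z": 0,"rx": 0,"ry": 0,"rz": 0,"fingers": 1}]'

```text
time_s: 11.72
tool_pos: [0.557, 0.1802, 0.1391]
tool_rot: [180.0, 0.0, 59.9]
force: [-1.1, 1.8, 2.9]
grip_width: 0.0139
grasp_force: 30.0
```

Emit:
drive_tool --moves '[{"x": 0,"y": 0,"z": -2,"rx": 0,"ry": 0,"rz": 0,"fingers": 1},{"x": 6,"y": -3,"z": -2,"rx": 0,"ry": 0,"rz": 0,"fingers": 1},{"x": 11,"y": -5.7,"z": -2,"rx": 0,"ry": 0,"rz": 0,"fingers": 1},{"x": 16,"y": -8.3,"z": -2,"rx": 0,"ry": 0,"rz": 0,"fingers": 1},{"x": 16,"y": -8.3,"z": -1,"rx": 0,"ry": 0,"rz": 0,"fingers": 1},{"x": 16,"y": -8.3,"z": 0,"rx": 0,"ry": 0,"rz": 0,"fingers": 1},{"x": 16,"y": -8.3,"z": 0,"rx": 0,"ry": 0,"rz": 0,"fingers": 1}]'

```text
time_s: 12.6
tool_pos: [0.5577, 0.1983, 0.1389]
tool_rot: [-180.0, 0.0, 59.9]
force: [0.7, 0.7, 0.6]
grip_width: 0.0138
grasp_force: 29.9
```

Emit:
drive_tool --moves '[{"x": 0,"y": 0,"z": 0.5,"rx": 0,"ry": 0,"rz": 0,"fingers": 1},{"x": 0,"y": 0,"z": 0.5,"rx": 0,"ry": 0,"rz": 0,"fingers": 1}]'

```text
time_s: 12.85
tool_pos: [0.5578, 0.1985, 0.1386]
tool_rot: [180.0, 0.0, 59.9]
force: [-0.8, -0.6, -0.9]
grip_width: 0.0133
grasp_force: 29.9
```

Emit:
drive_tool --moves '[{"x": 0,"y": 0,"z": 0.5,"rx": 0,"ry": 0,"rz": 0,"fingers": 1},{"x": 0,"y": 0,"z": 0.5,"rx": 0,"ry": 0,"rz": 0,"fingers": 1}]'

```text
time_s: 13.1
tool_pos: [0.5577, 0.1986, 0.1381]
tool_rot: [180.0, 0.0, 59.9]
force: [0.6, -0.3, -0.8]
grip_width: 0.0134
grasp_force: 29.9
```

Free descent below ledge level here, so the window is found. Centring a little towards +y and going on down to the pad.

Emit:
drive_tool --moves '[{"x": 0.9,"y": -0.5,"z": 0,"rx": 0,"ry": 0,"rz": 0,"fingers": 1},{"x": 1.8,"y": -1,"z": 0,"rx": 0,"ry": 0,"rz": 0,"fingers": 1},{"x": 1.8,"y": -1,"z": 1,"rx": 0,"ry": 0,"rz": 0,"fingers": 1},{"x": 1.8,"y": -1,"z": 1.5,"rx": 0,"ry": 0,"rz": 0,"fingers": 1},{"x": 1.8,"y": -1,"z": 1.5,"rx": 0,"ry": 0,"rz": 0,"fingers": 1}]'

```text
time_s: 13.72
tool_pos: [0.5577, 0.2007, 0.1365]
tool_rot: [-180.0, 0.0, 59.9]
force: [0.4, -0.0, -0.4]
grip_width: 0.0136
grasp_force: 29.9
```

Emit:
drive_tool --moves '[{"x": 0,"y": 0,"z": 0.7,"rx": 0,"ry": 0,"rz": 0,"fingers": 1},{"x": 0,"y": 0,"z": 1.4,"rx": 0,"ry": 0,"rz": 0,"fingers": 1},{"x": 0,"y": 0,"z": 2,"rx": 0,"ry": 0,"rz": 0,"fingers": 1},{"x": 0,"y": 0,"z": 2,"rx": 0,"ry": 0,"rz": 0,"fingers": 1}]'

```text
time_s: 14.22
tool_pos: [0.5578, 0.2007, 0.1346]
tool_rot: [180.0, 0.0, 59.9]
force: [0.4, 0.4, 0.3]
grip_width: 0.0137
grasp_force: 29.9
```

Emit:
drive_tool --moves '[{"x": 0,"y": 0,"z": 0.7,"rx": 0,"ry": 0,"rz": 0,"fingers": 1},{"x": 0,"y": 0,"z": 1.4,"rx": 0,"ry": 0,"rz": 0,"fingers": 1},{"x": 0,"y": 0,"z": 2,"rx": 0,"ry": 0,"rz": 0,"fingers": 1},{"x": 0,"y": 0,"z": 2,"rx": 0,"ry": 0,"rz": 0,"fingers": 1}]'

```text
time_s: 14.72
tool_pos: [0.5581, 0.2009, 0.1332]
tool_rot: [180.0, -0.0, 59.9]
force: [-0.2, 0.2, 5.7]
grip_width: 0.0137
grasp_force: 30.0
```

Emit:
drive_tool --moves '[{"x": 0,"y": 0,"z": 0.7,"rx": 0,"ry": 0,"rz": 0,"fingers": 1},{"x": 0,"y": 0,"z": 1.4,"rx": 0,"ry": 0,"rz": 0,"fingers": 1},{"x": 0,"y": 0,"z": 2,"rx": 0,"ry": 0,"rz": 0,"fingers": 1},{"x": 0,"y": 0,"z": 2,"rx": 0,"ry": 0,"rz": 0,"fingers": 1}]'

```text
time_s: 15.22
tool_pos: [0.5581, 0.201, 0.1313]
tool_rot: [180.0, -0.0, 59.9]
force: [-0.9, 0.1, 5.5]
grip_width: 0.0133
grasp_force: 30.0
```

Emit:
drive_tool --moves '[{"x": 0,"y": 0,"z": 0.7,"rx": 0,"ry": 0,"rz": 0,"fingers": 1},{"x": 0,"y": 0,"z": 1.4,"rx": 0,"ry": 0,"rz": 0,"fingers": 1},{"x": 0,"y": 0,"z": 2,"rx": 0,"ry": 0,"rz": 0,"fingers": 1},{"x": 0,"y": 0,"z": 2,"rx": 0,"ry": 0,"rz": 0,"fingers": 1}]'

```text
time_s: 15.72
tool_pos: [0.5584, 0.2012, 0.1299]
tool_rot: [179.9, -0.1, 59.9]
force: [-1.2, -0.4, 8.4]
grip_width: 0.0135
grasp_force: 30.0
```

Emit:
drive_tool --moves '[{"x": 0,"y": 0,"z": 0.7,"rx": 0,"ry": 0,"rz": 0,"fingers": 1},{"x": 0,"y": 0,"z": 1.4,"rx": 0,"ry": 0,"rz": 0,"fingers": 1},{"x": 0,"y": 0,"z": 1.4,"rx": 0,"ry": 0,"rz": 0,"fingers": 1}]'

```text
time_s: 16.1
tool_pos: [0.5585, 0.2011, 0.1285]
tool_rot: [179.9, -0.1, 59.9]
force: [0.3, -0.9, 7.8]
grip_width: 0.0133
grasp_force: 30.0
```

Run:
```python
from h import *
c=snap('scene','s5');a=load('scene0')
for n,i in(('before',a),('now',c)):
    for y in (0.19,.15):
        m=i['image']; print(n,[m[int(r),int(q)].tolist() for q,r in[proj(a,[x,y,.035]) for x in(.445,.455,.465,.475)]])
```

```text
before [[56, 54, 58], [60, 60, 65], [183, 184, 179], [106, 106, 106]]
before [[56, 56, 59], [58, 55, 61], [190, 191, 186], [104, 103, 103]]
now [[105, 102, 102], [105, 103, 102], [109, 105, 106], [140, 126, 126]]
now [[102, 100, 98], [103, 101, 101], [177, 176, 173], [193, 89, 89]]
```

Run:
```python
from h import *
c=snap('scene','s6')
cv2.imwrite('pics/c5.png',cv2.resize(cv2.cvtColor(c['image'],4)[230:380,110:260],(600,600),interpolation=cv2.INTER_CUBIC))
```

```text
(no output)
```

View pics/c5.png

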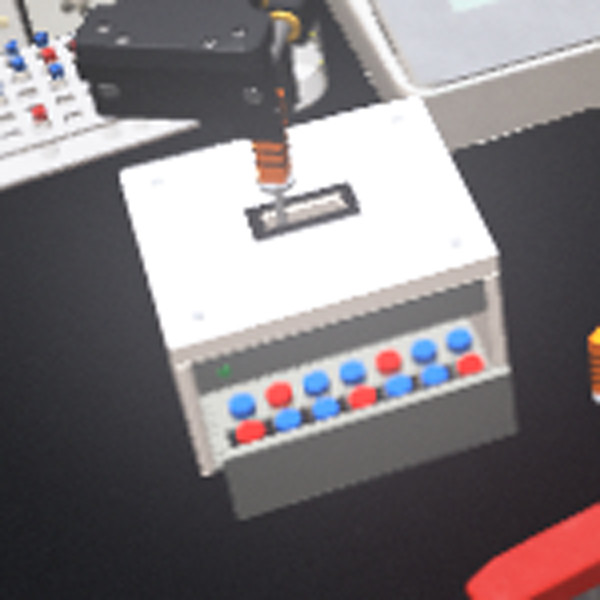

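The tray is out: its front is at crop (375,450), with the samples visible, and the pin is still in the slot at (280,205). Withdrawing straight up, then back to the stand.

Emit:
drive_tool --moves '[{"x": 0,"y": 0,"z": -10,"rx": 0,"ry": 0,"rz": 0,"fingers": 1},{"x": 0,"y": 0,"z": -25,"rx": 0,"ry": 0,"rz": 0,"fingers": 1},{"x": 0,"y": 0,"z": -45,"rx": 0,"ry": 0,"rz": 0,"fingers": 1},{"x": 0,"y": 0,"z": -68,"rx": 0,"ry": 0,"rz": 0,"fingers": 1},{"x": 0,"y": 0,"z": -68,"rx": 0,"ry": 0,"rz": 0,"fingers": 1},{"x": -30,"y": 2,"z": -68,"rx": 0,"ry": 0,"rz": 0,"fingers": 1},{"x": -70,"y": 4,"z": -68,"rx": 0,"ry": 0,"rz": 0,"fingers": 1},{"x": -110,"y": 6,"z": -68,"rx": 0,"ry": 0,"rz": 0,"fingers": 1},{"x": -150,"y": 9,"z": -68,"rx": 0,"ry": 0,"rz": 0,"fingers": 1},{"x": -190,"y": 11,"z": -68,"rx": 0,"ry": 0,"rz": 0,"fingers": 1},{"x": -213,"y": 12,"z": -68,"rx": 0,"ry": 0,"rz": 0,"fingers": 1},{"x": -221,"y": 13,"z": -68,"rx": 0,"ry": 0,"rz": 0,"fingers": 1},{"x": -221,"y": 13,"z": -68,"rx": 0,"ry": 0,"rz": 0,"fingers": 1},{"x": -221,"y": 13,"z": -68,"rx": 0,"ry": 0,"rz": 0,"fingers": 1}]'

```text
time_s: 17.95
tool_pos: [0.4586, 0.0043, 0.1951]
tool_rot: [-180.0, -0.0, 60.0]
force: [0.1, 0.3, 0.2]
grip_width: 0.0137
grasp_force: 29.9
```

Run:
```python
from h import *
c=snap('scene','s7')
cv2.imwrite('pics/c6.png',cv2.resize(cv2.cvtColor(c['image'],4)[250:330,260:340],(600,600),interpolation=cv2.INTER_CUBIC))
k=7.5;Q=lambda X:np.round((proj(c,X)-[260,250]+.5)*k-.5)
o=sensors.get_obs();p=o['tool_pos'];print(p,Q([p[0],p[1],p[2]-.079]),Q([p[0],p[1],p[2]-.0198]),Q([.4586,.003,.068]))
```

```text
[0.45858232 0.00427817 0.19513464] [292. 173.] [292. -16.] [297. 315.]
```

View pics/c6.png

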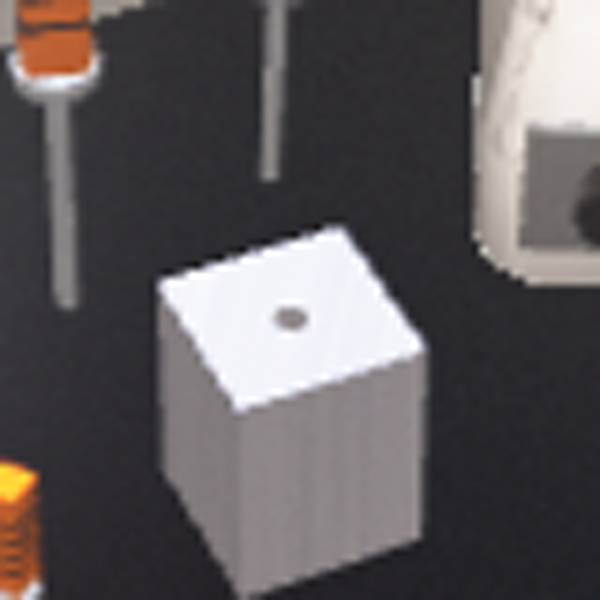

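Over the stand, the shaft runs from (277,5) to the tip at (269,178), and the hole is at (292,318). The pin has tilted about 2.8° in the grip and the tip is about 5.7 mm off. I'll correct with a tool rotation and a small shift, then check with image code.

Emit:
drive_tool --moves '[{"x": -1,"y": 0.3,"z": 0,"rx": 0,"ry": -0.025,"rz": 0,"fingers": 1},{"x": -1.9,"y": 0.6,"z": 0,"rx": 0,"ry": -0.048,"rz": 0,"fingers": 1},{"x": -1.9,"y": 0.6,"z": 0,"rx": 0,"ry": -0.048,"rz": 0,"fingers": 1},{"x": -1.9,"y": 0.6,"z": 0,"rx": 0,"ry": -0.048,"rz": 0,"fingers": 1}]'

```text
time_s: 18.5
tool_pos: [0.4578, 0.0012, 0.1951]
tool_rot: [-180.0, 2.8, 59.9]
force: [-0.3, 0.3, -0.7]
grip_width: 0.0141
grasp_force: 29.9
```

Run:
```python
from h import *
for f in('s7','s8'):
    c=load(f) if f=='s7' else snap('scene',f)
    g=c['image'].astype(float).mean(2)
    r=[]
    for v in range(252,274,2):
        s=g[v,290:306]; w=np.clip(s-np.median(s)-15,0,None); r.append((v,round(float((w*np.arange(290,306)).sum()/max(w.sum(),1e-6)),2),int(s.max())))
    print(f,r)
h=c['image'].astype(float).mean(2)[287:298,292:306]; w=np.clip(200-h,0,None); print('hole',(w*np.arange(292,306)).sum()/w.sum(),(w.sum(1)@np.arange(287,298))/w.sum())
```

```text
s7 [(252, 296.23, 132), (254, 296.21, 133), (256, 296.22, 133), (258, 296.16, 131), (260, 295.85, 133), (262, 295.86, 132), (264, 295.83, 132), (266, 295.7, 129), (268, 295.67, 128), (270, 295.6, 128), (272, 295.47, 126)]
s8 [(252, 298.9, 133), (254, 298.91, 134), (256, 298.85, 135), (258, 298.85, 133), (260, 298.88, 133), (262, 298.91, 132), (264, 299.05, 130), (266, 299.17, 130), (268, 299.18, 129), (270, 299.18, 127), (272, 299.18, 127)]
hole 298.37369519832987 292.017397355602
```

Emit:
drive_tool --moves '[{"x": 0.9,"y": 0,"z": 10,"rx": 0,"ry": 0.012,"rz": 0,"fingers": 1},{"x": 1.8,"y": 0,"z": 30,"rx": 0,"ry": 0.012,"rz": 0,"fingers": 1},{"x": 2.4,"y": 0,"z": 42,"rx": 0,"ry": 0.012,"rz": 0,"fingers": 1},{"x": 2.4,"y": 0,"z": 42,"rx": 0,"ry": 0.012,"rz": 0,"fingers": 1},{"x": 2.4,"y": 0,"z": 42,"rx": 0,"ry": 0.012,"rz": 0,"fingers": 1}]'

```text
time_s: 19.18
tool_pos: [0.4584, 0.0014, 0.1536]
tool_rot: [180.0, 2.0, 59.9]
force: [-0.4, -0.2, -0.4]
grip_width: 0.0135
grasp_force: 29.9
```

Run:
```python
from h import *
c=snap('scene','s9')
cv2.imwrite('pics/c7.png',cv2.resize(cv2.cvtColor(c['image'],4)[250:310,270:330],(600,600),interpolation=cv2.INTER_CUBIC))
```

```text
(no output)
```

View pics/c7.png

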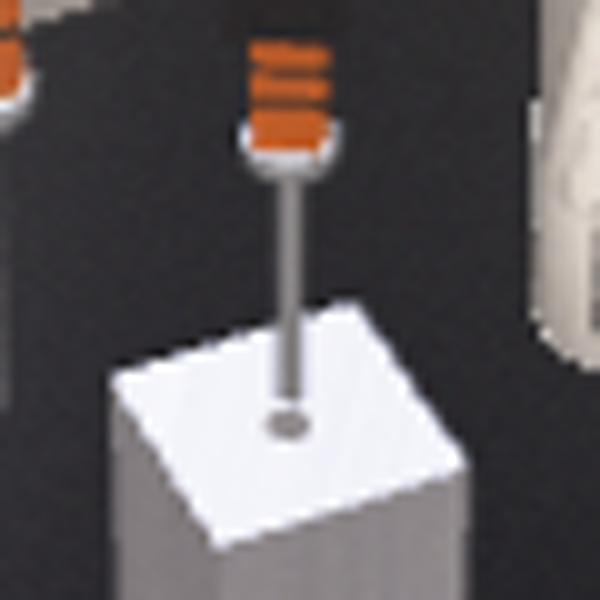

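The tip is at (289,400), directly above the hole at (288,425), and the shaft is vertical. Inserting.

Emit:
drive_tool --moves '[{"x": 0.2,"y": 0,"z": 5,"rx": 0,"ry": 0,"rz": 0,"fingers": 1},{"x": 0.3,"y": 0,"z": 8,"rx": 0,"ry": 0,"rz": 0,"fingers": 1},{"x": 0.4,"y": 0,"z": 10,"rx": 0,"ry": 0,"rz": 0,"fingers": 1},{"x": 0.4,"y": 0,"z": 12,"rx": 0,"ry": 0,"rz": 0,"fingers": 1},{"x": 0.4,"y": 0,"z": 12,"rx": 0,"ry": 0,"rz": 0,"fingers": 1}]'

```text
time_s: 19.85
tool_pos: [0.4579, 0.0013, 0.141]
tool_rot: [-180.0, 2.1, 59.9]
force: [-0.7, 0.2, 0.3]
grip_width: 0.0134
grasp_force: 29.9
```

Emit:
drive_tool --moves '[{"x": 0.3,"y": 0,"z": 8,"rx": 0,"ry": 0,"rz": 0,"fingers": 1},{"x": 0.6,"y": 0,"z": 16,"rx": 0,"ry": 0,"rz": 0,"fingers": 1},{"x": 0.9,"y": 0,"z": 25,"rx": 0,"ry": 0,"rz": 0,"fingers": 1},{"x": 0.9,"y": 0,"z": 25,"rx": 0,"ry": 0,"rz": 0,"fingers": 1}]'

```text
time_s: 20.35
tool_pos: [0.4573, 0.0014, 0.1151]
tool_rot: [-179.9, 2.1, 59.9]
force: [0.1, -0.9, -0.3]
grip_width: 0.0138
grasp_force: 29.9
```

Emit:
drive_tool --moves '[{"x": 0.3,"y": 0,"z": 8,"rx": 0,"ry": 0,"rz": 0,"fingers": 1},{"x": 0.6,"y": 0,"z": 16,"rx": 0,"ry": 0,"rz": 0,"fingers": 1},{"x": 0.8,"y": 0,"z": 22,"rx": 0,"ry": 0,"rz": 0,"fingers": 1},{"x": 0.9,"y": 0,"z": 25,"rx": 0,"ry": 0,"rz": 0,"fingers": 1},{"x": 0.9,"y": 0,"z": 25,"rx": 0,"ry": 0,"rz": 0,"fingers": 1}]'

```text
time_s: 20.98
tool_pos: [0.4578, 0.0014, 0.0909]
tool_rot: [-180.0, 2.1, 59.9]
force: [0.2, 0.4, -0.5]
grip_width: 0.0135
grasp_force: 29.9
```

Emit:
drive_tool --moves '[{"x": 0,"y": 0,"z": 1,"rx": 0,"ry": 0,"rz": 0,"fingers": 1},{"x": 0.1,"y": 0,"z": 1.8,"rx": 0,"ry": 0,"rz": 0,"fingers": 1},{"x": 0.1,"y": 0,"z": 1.8,"rx": 0,"ry": 0,"rz": 0,"fingers": 1}]'

```text
time_s: 21.35
tool_pos: [0.458, 0.0013, 0.0894]
tool_rot: [180.0, 2.1, 59.9]
force: [-0.1, -0.1, -0.0]
grip_width: 0.0138
grasp_force: 29.9
```

Emit:
drive_tool --moves '[{"x": 0,"y": 0,"z": 0.7,"rx": 0,"ry": 0,"rz": 0,"fingers": 1},{"x": 0,"y": 0,"z": 1.2,"rx": 0,"ry": 0,"rz": 0,"fingers": 1},{"x": 0,"y": 0,"z": 1.2,"rx": 0,"ry": 0,"rz": 0,"fingers": 1}]'

```text
time_s: 21.72
tool_pos: [0.4579, 0.0013, 0.0881]
tool_rot: [-180.0, 2.1, 59.9]
force: [0.3, 0.3, 0.3]
grip_width: 0.0135
grasp_force: 29.9
```

Emit:
drive_tool --moves '[{"x": 0,"y": 0,"z": 0.5,"rx": 0,"ry": 0,"rz": 0,"fingers": 1},{"x": 0,"y": 0,"z": 0.5,"rx": 0,"ry": 0,"rz": 0,"fingers": 1}]'

```text
time_s: 21.98
tool_pos: [0.458, 0.0013, 0.0878]
tool_rot: [180.0, 2.1, 59.9]
force: [-0.5, 0.9, 0.8]
grip_width: 0.0137
grasp_force: 29.9
```

Contact at the home height. Opening, then rising along the tool axis.

Emit:
drive_tool --moves '[{"x": 0,"y": 0,"z": 0,"rx": 0,"ry": 0,"rz": 0,"fingers": 0.5},{"x": 0,"y": 0,"z": 0,"rx": 0,"ry": 0,"rz": 0,"fingers": 0},{"x": 0,"y": 0,"z": 0,"rx": 0,"ry": 0,"rz": 0,"fingers": -1},{"x": 0,"y": 0,"z": 0,"rx": 0,"ry": 0,"rz": 0,"fingers": -1},{"x": 0,"y": 0,"z": 0,"rx": 0,"ry": 0,"rz": 0,"fingers": -1},{"x": 0,"y": 0,"z": 0,"rx": 0,"ry": 0,"rz": 0,"fingers": -1},{"x": 0,"y": 0,"z": 0,"rx": 0,"ry": 0,"rz": 0,"fingers": -1},{"x": 0,"y": 0,"z": 0,"rx": 0,"ry": 0,"rz": 0,"fingers": -1},{"x": 0,"y": 0,"z": -20,"rx": 0,"ry": 0,"rz": 0,"fingers": -1},{"x": 0,"y": 0,"z": -50,"rx": 0,"ry": 0,"rz": 0,"fingers": -1},{"x": 0,"y": 0,"z": -90,"rx": 0,"ry": 0,"rz": 0,"fingers": -1},{"x": 0,"y": 0,"z": -130,"rx": 0,"ry": 0,"rz": 0,"fingers": -1},{"x": 0,"y": 0,"z": -130,"rx": 0,"ry": 0,"rz": 0,"fingers": -1},{"x": 0,"y": 0,"z": -130,"rx": 0,"ry": 0,"rz": 0,"fingers": -1}]'

```text
time_s: 23.72
tool_pos: [0.46, 0.0053, 0.217]
tool_rot: [-180.0, 2.1, 59.9]
force: [-1.2, -0.5, -1.2]
grip_width: 0.0869
grasp_force: 0.0
```

Run:
```python
from h import *
c=snap('scene','s10')
cv2.imwrite('pics/c8.png',cv2.resize(cv2.cvtColor(c['image'],4)[220:400,120:360],(800,600),interpolation=cv2.INTER_CUBIC))
```

```text
(no output)
```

View pics/c8.png

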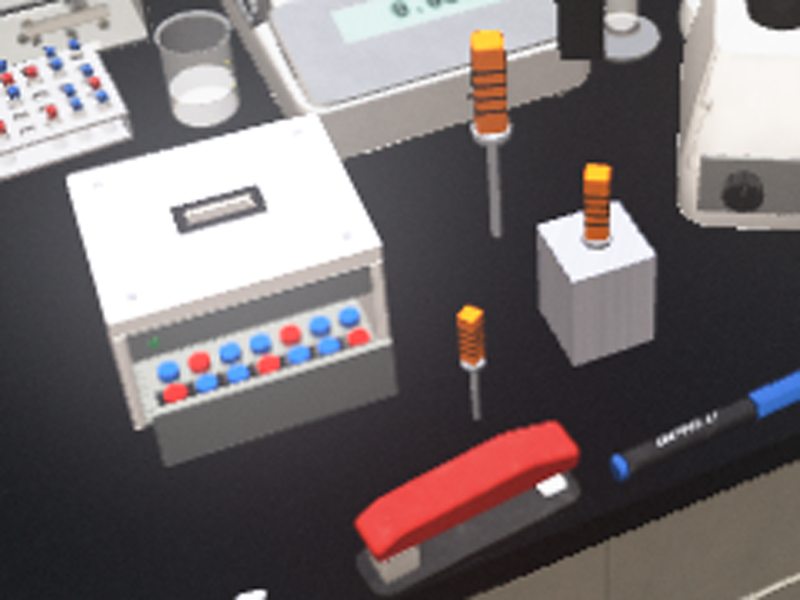

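The pin stands upright in the stand with its collar down at (597,240), the tray is fully out at (280,410), the gripper is clear above and nothing else has moved. Handing in.

```bash
python3 -c "
from h import *
print(workorder.sign_off())"
```

```text
the job is handed in; nothing more can be done
None
```

The job is handed in with no verdict shown: the tray was released and is out, the pin is back upright on its collar in the stand, and the highest tool force I read while touching the unit was about 8.4 N.

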